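# Lock a tin into the paint shaker with the extension bar and set its speed

### The arm

A 6-joint arm with a two-finger parallel gripper is mounted at the origin on the work surface. World frame = base frame: x ahead of the robot, y to its left, z up, the work surface at z = 0. Lengths are in m, angles in rad, forces in N, time in s.
With the tool pointing down it reaches from about 0.3 to 0.825 m from the base axis. Payload 5.4 kg.
Tool frame: the origin (TCP) lies at the very end of the fingers, on their centre line; the grasp point (between the pads) lies 19 mm behind it; z points along the fingers, y is the line along which they close (so a half turn about z gives the same grasp; the last joint's range is limited). The gripper opens to 92 mm and grips with 3 to 60 N. Pads are 20 mm wide; open, the fingers measure 128 mm over their backs; the gripper's body (75 mm by 189 mm) begins 69 mm behind the grasp point.
Start: joints at [-1.467, 0.158, 1.597, -0, 1.386, -0.21], TCP at [0.177, -0.547, 0.215] pointing down, gripper open.
Joint ranges: [-2.91, 2.91], [-0.94, 2.29], [0.18, 2.7], [-1.29, 4.43], [0.17, 2.64], [-3, 3]. Speed limits (rad/s): [2.57, 2.57, 3.14, 3.14, 3.14, 3.14].

### API

Orientations are given as a rotation vector (axis times angle).
In Python, from workcell import bot gives the robot as it stands. Calls block until the motion is done:
- bot.goto(position, orientation): joint-space move of the TCP to a pose.
- bot.line_to(position, rot=None, max_speed=0.15): straight line of the TCP; rot=None keeps the orientation; max_speed is the mean speed in m/s.
- bot.set_joints(angles): joint-space move.
- bot.set_gripper(opening, newtons=None): opening from 0.0 (shut) to 1.0 (fully open); newtons is the grip in N (None keeps the last); returns when the fingers have stopped.
- bot.hold(seconds).
- bot.inverse_kinematics(position, orientation): joint angles nearest the present ones, or None.
- bot.read_camera(name): name is "scene" or "top" or "wrist"; returns a dict with "pixels" (384x512x3 uint8, blue, green, red), "fx", "fy", "cx", "cy" (pixels), "k1" (the pictures are not rectified: a ray, as slopes to the right and down, at radius r is drawn at 1 + k1 r^2 times it, then the intrinsics apply), "R" (3x3) and "t" (3): a world point X has camera coordinates R X + t. Camera axes: x right, y down, z forward; pixel columns grow to the right and rows downward; lengths in m; the calibration is good to about 2 mm. A picture is of the moment at which its call begins. There is no depth.
A pose or a line that the arm cannot do raises bot.MotionError and nothing moves.
- bot.job_done(): hands the job in; it is judged then, once.
Readings, each from a call of its own:
- bot.current_clock(): time.
- bot.current_joints(): joint angles.
- bot.current_joint_vel(): joint speeds.
- bot.current_effort(): joint torques, N m.
- bot.current_ee_pos(): TCP position.
- bot.current_tool_rot(): TCP orientation.
- bot.current_contact_force(): force on the tool from outside, world axes, zero at the start.
- bot.current_ft_torque(): the same for the moment, N m.
- bot.current_opening(): opening from 0.0 (shut) to 1.0 (fully open).
- bot.current_grip_force(): force on a finger pad.
Only numpy, scipy, OpenCV 4.12 (cv2) and the standard library are available. Lean on these libraries where they do the work, as an engineer would, in place of code of your own. Each camera call takes 0.05 s, during which the arm holds its last target. There are 200 camera calls.

### The job

Get the paint shaker ready to run: slip the square extension bar from the yellow tray well over the red clamp handle and, with the bar held, swing the handle down past its dead point until the clamp is locked on the tin. Then draw the bar off and lay it back flat in the tray beside the spanner, and set the speed by rolling the black edge wheel on the control tower until its yellow rib stands between the two green marks. Work the handle only through the bar, keep the tin in its place, and leave the other things where they are.

Things in the scene. Friction and masses are not known exactly. Their poses are not given: they have to be found in the camera images.
- shaker: Blue bench paint shaker, fixed. Housing 320 x 180 mm (x, y), platform surface at z 70 mm. Origin: centre of the underside; x runs level from tin to clamp handle. Tin at x -70; steel clamp stand at x -8 to 78 (y +-35), up to z 176; holding arm from stand over the tin, its spindle up to z 225. Blue control tower beside the tin: 150 x 80 mm, centre x -80, y -135, flat white top panel at z 120.
- clamp_pivot (a point): Point fixed on the shaker: the axis of the clamp handle's hinge, at shaker x 50, y 0, z 130 mm. The hinge axis lies along the shaker's y. Axes as shaker.
- handle_grip: Red toggle clamp handle: round grip 15 mm in diameter with a round nose, from 35 to 105 mm from the hinge. Origin on the hinge axis; x runs along the handle from hinge to nose, y is the shaker's y. Nearer than 35 mm to the hinge are a shank and bracket that the bar does not pass. Below the handle there is only the platform (z 70 mm).
- handle_tip (a point): Nose of the red handle, 105 mm from the hinge along the handle's x.
- clamp_handle (a joint): Handle angle, rad: 0.80 - value is the handle's elevation above level, pointing to the shaker's +x; grows as it swings down. Starts at 0 to 0.12, held by friction. From 0.17 the pad presses the tin: resistance rises to about 2.2 N m near 0.4, is nil at the dead point 0.70; past it the clamp pulls itself to its stop at 0.78 (locked, 0.02 rad above level). Let go before 0.70, it springs back.
- tin: Closed white-banded tin, 75 mm in diameter and 75 mm high, loose, standing under the clamp pad inside a circle of six short pins (16 mm high, 3 mm play). Origin: centre of its underside; z up.
- nest (a point): Point on the shaker's platform where the tin's underside centre belongs.
- bar: Extension bar: aluminium square tube 200 mm long, 31 x 31 mm outside, bore 24 x 24 mm, open at both ends, the same either way round; orange band 50 mm long about its middle; 0.35 kg. Origin: its centre; x along the tube, y and z square to its sides. It lies in the tray, z up, roughly along the tray's x, on one side; a spanner lies on the other side about 70 mm away.
- spanner: Steel spanner, 170 mm long, lying in the tray beside the bar along its x. To be left there. Origin about its middle, on its underside.
- tray: Yellow open tool tray fixed to the counter, 260 x 170 mm outside (its x, y), walls 4 mm thick and 22 mm high, floor 4 mm thick. Origin: centre of its underside, x along its length.
- speed_wheel (a joint): Angle of the edge wheel, rad: 0 has the yellow rib at the crown, between the green marks; grows as the crown moves along the shaker's +x; stops at +-0.75. Starts at 0.35 to 0.65 and stays where left (friction 0.03 N m). A fingertip pressed on the crown with 3 to 6 N and moved along the slot rolls it without slip, 32 mm a radian.
- wheel_crown (a point): Fixed on the shaker: crown of the edge wheel, midway between the green marks, at shaker x -92, y -135, z 129 mm. Axes as shaker. The black knurled wheel, 64 mm in diameter and 12 mm wide, axis along the shaker's y, stands 9 mm out of a slot along the shaker's x in the tower's top panel.
- wheel_rib (a point): The yellow rib on the wheel's rim; it turns with the wheel.
- tin_green: Bystander: green-banded paint tin, 100 mm in diameter, 115 mm high, on the counter. Origin: centre of its underside.
- tin_red: Bystander: red-banded paint tin, 75 mm in diameter, 75 mm high, on the counter. Origin: centre of its underside.
- tape_roll: Bystander: roll of yellow tape lying flat, 100 mm in diameter, 38 mm high. Origin: centre of its underside.
- mallet: Bystander: hammer lying on the counter, 200 mm long.
- brush: Bystander: paint brush lying on the counter, 200 mm long.
- thinner: Bystander: white bottle with a red cap, 64 mm in diameter, 170 mm high, standing. Origin: centre of its underside.
- screw_box: Bystander: small carton, 120 x 70 x 50 mm. Origin: centre of its underside.
There are look-alikes about, which are no part of the job. What is shaped like the tin but orange or purple is not meant.

How it is judged:
By the outcome, as a careful person would: the job done as asked, in the order asked, and still so for the second after the job is handed in, with the robot touching nothing.
It also fails if it takes over 67 s, if anything falls off the work surface, if the arm or the gripper's body presses on something with over 40 N, if the wrist force passes 120 N, or if a joint passes its speed limit or range.

## Working session

There is one attempt and no reset: what is moved stays moved. The work goes in short steps, each a Python script; the robot and the scene stay as the last script left them, time stands still between calls to the robot, and variables do not carry over. Pictures are saved under pics/ and viewed, at most 10 in all, crops included, and the job is handed in when it is done.

```bash
ls; mkdir -p pics; python3 - <<'E'
from workcell import bot
import cv2,numpy as np
for n in ("scene","top"):
    c=bot.read_camera(n); np.savez(f"pics/{n}0.npz",**c)
    cv2.imwrite(f"pics/{n}0.png",cv2.resize(c["pixels"],(800,600),interpolation=cv2.INTER_CUBIC))
    print(n,c["fx"],c["cx"],c["cy"],c["k1"],(-c["R"].T@c["t"]).round(3),c["R"].round(2).tolist())
print(bot.current_clock())
E
```

```text
pics
scene 360.08559405724344 259.99068211906484 184.41753311965903 -0.051853011508040656 [1.269 0.519 0.972] [[-0.58, 0.81, 0.01], [0.53, 0.38, -0.76], [-0.62, -0.44, -0.65]]
top 421.5672489551183 256.02351227243696 183.48741195939363 -0.01559334211205471 [ 0.254 -0.015  1.572] [[0.02, -1.0, 0.01], [-0.99, -0.02, -0.16], [0.16, -0.01, -0.99]]
0.1
```

View pics/scene0.png

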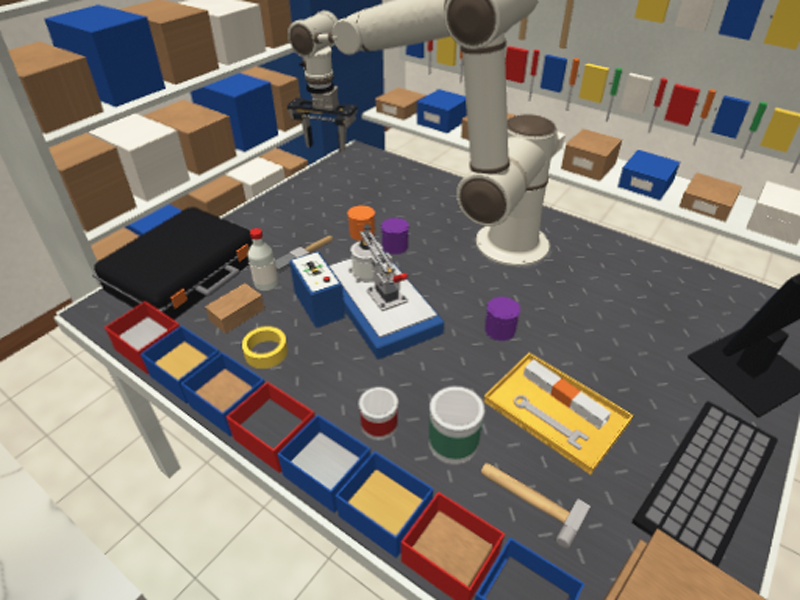

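View pics/top0.png

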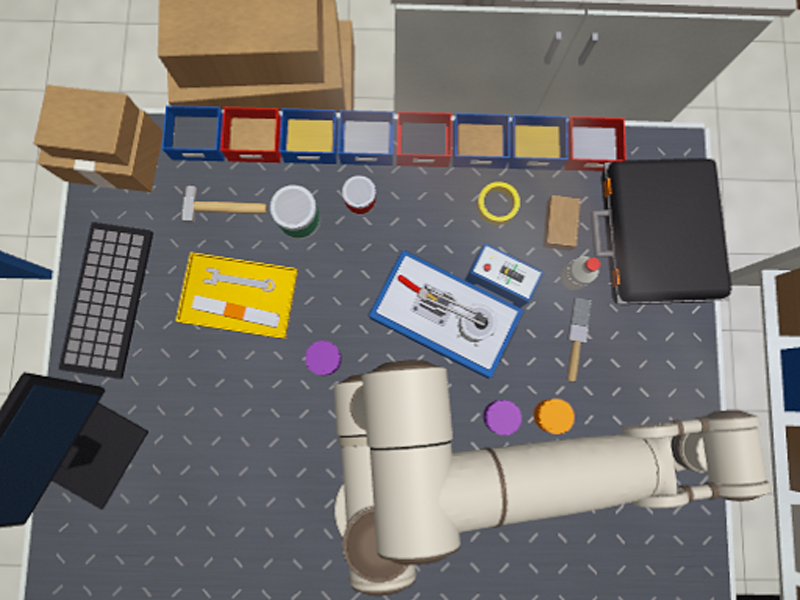

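The scene view shows the shaker at about (375,280), with its red handle at (400,277), and the tray with the bar (band at (566,392)) and spanner. In the top view the shaker is at (448,310), with the red handle at (408,286) and the wheel at (512,272). The bar band is at (234,312) and the spanner at (240,280).

Possible mix-ups:
- **Tin:** orange (555,417) and purple (503,417), (322,357) tins are decoys, as is the red-banded tin at (359,192). The real one is under the clamp at (477,322).
- **Bar:** the mallet handle (230,208) and the spanner (240,280) are the only other candidates. The bar is the white tube with the orange band.

```bash
cat > h.py <<'E'
import numpy as np,cv2
def K(c): return np.array([[c["fx"],0,c["cx"]],[0,c["fy"],c["cy"]],[0,0,1.]])
def D(c):
    # model: distorted = u(1+k1 r^2), same as OpenCV k1
    return np.array([float(c["k1"]),0,0,0])
def ray(c,uv):
    p=cv2.undistortPoints(np.array(uv,float).reshape(-1,1,2),K(c),D(c)).reshape(-1,2)
    d=np.c_[p,np.ones(len(p))]@c["R"]; o=-c["R"].T@c["t"]
    return o,d
def plane(c,uv,z):
    o,d=ray(c,uv); return o+d*((z-o[2])/d[:,2])[:,None]
def proj(c,X):
    X=np.atleast_2d(X).astype(float); r,_=cv2.Rodrigues(np.array(c["R"]))
    return cv2.projectPoints(X,r,np.array(c["t"],float),K(c),D(c))[0].reshape(-1,2)
def tri(c1,u1,c2,u2):
    (o1,d1),(o2,d2)=ray(c1,[u1]),ray(c2,[u2]); d1=d1[0];d2=d2[0]
    s=np.linalg.lstsq(np.c_[d1,-d2],o2-o1,rcond=None)[0]
    a,b=o1+s[0]*d1,o2+s[1]*d2
    return (a+b)/2,np.linalg.norm(a-b)
def hsv(c): return cv2.cvtColor(np.ascontiguousarray(c["pixels"]),cv2.COLOR_BGR2HSV)
def mask(c,lo,hi,roi=None):
    m=cv2.inRange(hsv(c),np.array(lo),np.array(hi))
    if roi is not None:
        k=np.zeros_like(m);x0,y0,x1,y1=roi;k[y0:y1,x0:x1]=255;m&=k
    return m
def load(n): return dict(np.load(n))
E
cat > m1.py <<'E'
from h import *
t=load("pics/top0.npz");s=load("pics/scene0.npz")
f=.64
def big(m): return max(cv2.findContours(m,cv2.RETR_EXTERNAL,cv2.CHAIN_APPROX_NONE)[0],key=cv2.contourArea)
def rect(P):
    r=cv2.minAreaRect((P[:,:2]*1000).astype(np.float32)); return [np.round(x,1) for x in r]
roi=[int(x*f) for x in (165,235,310,350)]
print("tray",rect(plane(t,big(mask(t,(20,120,100),(35,255,255),roi)).reshape(-1,2),.022)))
print("bandtop",rect(plane(t,big(mask(t,(5,150,120),(17,255,255),roi)).reshape(-1,2),.035)))
m=mask(t,(0,0,150),(179,60,255),roi); 
for c in cv2.findContours(m,cv2.RETR_EXTERNAL,cv2.CHAIN_APPROX_NONE)[0]:
    if cv2.contourArea(c)>15: print("white",rect(plane(t,c.reshape(-1,2),.035)))
roi=[int(x*f) for x in (360,240,530,385)]
m=mask(t,(100,100,60),(125,255,255),roi)|mask(t,(0,0,170),(179,60,255),roi)
# housing only
c=big(mask(t,(0,0,170),(179,60,255),roi)); print("platform",cv2.contourArea(c),rect(plane(t,c.reshape(-1,2),.07)))
h=big(mask(t,(0,150,80),(6,255,255),[int(x*f) for x in (390,265,440,310)])).reshape(-1,2)
print("handle top px",h.min(0),h.max(0),h[h[:,0].argmin()])
hs=big(mask(s,(0,150,80),(6,255,255),[int(x*f) for x in (370,260,420,290)])).reshape(-1,2)
print("handle scn px",hs.min(0),hs.max(0))
a=t["pixels"][145:250,230:350]; b=s["pixels"][135:235,180:290]
cv2.imwrite("pics/cr.png",np.hstack([cv2.resize(a,(400,350),interpolation=cv2.INTER_CUBIC),cv2.resize(b,(385,350),interpolation=cv2.INTER_CUBIC)]))
E
python3 m1.py
```

```text
tray [array([483.9, 356.9]), array([262.5, 170.6]), np.float64(82.5)]
bandtop [array([443.4, 357.6]), array([45.7, 30.2]), np.float64(77.3)]
white [array([430.6, 293.1]), array([81.5, 31.2]), np.float64(78.3)]
white [array([455.8, 416.8]), array([74.4, 31.3]), np.float64(78.3)]
white [array([517.2, 348.7]), array([164.4,  35.3]), np.float64(83.4)]
platform 3232.0 [array([ 448.4, -139.1]), array([291. , 149.7]), np.float64(64.3)]
handle top px [255 176] [268 186] [255 177]
handle scn px [252 175] [260 180]
```

View pics/cr.png

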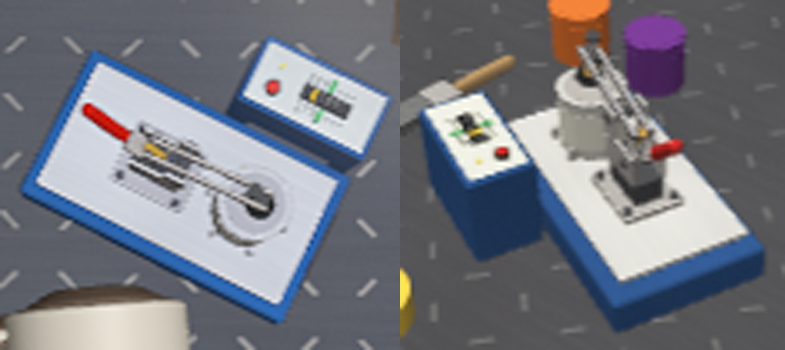

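The crop confirms the choice: the red handle points up-left from the stand over the white tin. The wheel's yellow rib is at about (316,95) in the left half, on the handle side of the green marks at (335,87) and (322,116). The measured tray, bar and platform sizes agree with those given. Next I check reachability and take wrist views from close by.

```bash
cat >> h.py <<'E'
from scipy.spatial.transform import Rotation as Ro
class Sh:
    def __init__(s,o,yaw):
        s.o=np.array([*o,0.]);s.yaw=yaw;s.x=np.array([np.cos(yaw),np.sin(yaw),0]);s.y=np.array([-s.x[1],s.x[0],0])
    def w(s,x,y,z): return s.o+s.x*x+s.y*y+np.array([0,0,z])
    def rot(s,e,flip=1):
        u=s.x*np.cos(e)+np.array([0,0,np.sin(e)]); z=s.x*np.sin(e)-np.array([0,0,np.cos(e)])
        x=flip*u; return Ro.from_matrix(np.c_[x,np.cross(z,x),z]).as_rotvec()
    def tcp(s,e,r,up=0.):   # TCP for grasp point at r along handle direction, 'up' offset normal
        u=s.x*np.cos(e)+np.array([0,0,np.sin(e)]); z=s.x*np.sin(e)-np.array([0,0,np.cos(e)])
        return s.w(.05,0,.13)+u*r-z*up+z*.019
def down(yaw,flip=1): return Sh((0,0),yaw).rot(0,flip)
E
python3 - <<'E'
from workcell import bot
from h import *
S=Sh((.4484,-.1391),np.radians(64.3))
for fl in (1,-1):
    print(fl)
    for e,r in ((.8,.26),(.74,.26),(.74,.14),(.4,.14),(.02,.14),(.02,.3)):
        q=bot.inverse_kinematics(S.tcp(e,r),S.rot(e,fl)); print(e,r,S.tcp(e,r).round(3),None if q is None else np.round(q,2))
    for p,yaw in (((.443,.357,.02),np.radians(77.8)),((.44,.2,.4),np.radians(77.8))):
        q=bot.inverse_kinematics(p,down(yaw,fl)); print(p,None if q is None else np.round(q,2))
    for d in (0,np.pi/2):
        q=bot.inverse_kinematics(S.w(-.092,-.135,.129),down(S.yaw+d,fl)); print("wheel",S.w(-.092,-.135,.129).round(3),None if q is None else np.round(q,2))
E
```

```text
1
0.8 0.26 [0.555 0.081 0.303] [-0.53 -0.11  1.89  0.8   1.48 -0.2 ]
0.74 0.26 [0.559 0.091 0.291] [-0.48 -0.1   1.87  0.75  1.44 -0.16]
0.74 0.14 [0.52  0.011 0.21 ] [-0.67 -0.04  1.99  0.73  1.44 -0.41]
0.4 0.14 [0.529 0.029 0.167] [-0.43 -0.01  1.93  0.42  1.25 -0.12]
0.02 0.14 [0.531 0.032 0.114] [-0.18  0.14  1.82  0.02  1.17  0.26]
0.02 0.3 [0.6   0.177 0.117] [0.08 0.36 1.55 0.02 1.22 0.53]
(0.443, 0.357, 0.02) [ 0.47  0.37  1.75 -0.    1.01  0.68]
(0.44, 0.2, 0.4) [ 0.18 -0.13  1.53 -0.    1.74  0.39]
wheel [ 0.53  -0.281  0.129] [-0.69  0.3   1.61  0.    1.24 -0.24]
wheel [ 0.53  -0.281  0.129] [-0.69  0.3   1.61  0.    1.24 -1.81]
-1
0.8 0.26 [0.555 0.081 0.303] [-0.53 -0.11  1.89  0.8   1.48  2.94]
0.74 0.26 [0.559 0.091 0.291] [-0.48 -0.1   1.87  0.75  1.44  2.98]
0.74 0.14 [0.52  0.011 0.21 ] [-0.67 -0.04  1.99  0.73  1.44  2.73]
0.4 0.14 [0.529 0.029 0.167] None
0.02 0.14 [0.531 0.032 0.114] [-0.18  0.14  1.82  0.02  1.17 -2.88]
0.02 0.3 [0.6   0.177 0.117] [ 0.08  0.36  1.55  0.02  1.22 -2.62]
(0.443, 0.357, 0.02) [ 0.47  0.37  1.75 -0.    1.01 -2.46]
(0.44, 0.2, 0.4) [ 0.18 -0.13  1.53 -0.    1.74 -2.75]
wheel [ 0.53  -0.281  0.129] [-0.69  0.3   1.61  0.    1.24  2.9 ]
wheel [ 0.53  -0.281  0.129] [-0.69  0.3   1.61 -0.    1.24  1.33]
```

```bash
python3 - <<'E'
from workcell import bot
from h import *
S=Sh((.4484,-.1391),np.radians(64.3))
def snap(n):
    c=bot.read_camera("wrist"); np.savez(f"pics/{n}.npz",**c); print(n,c["fx"],c["k1"],(-c["R"].T@c["t"]).round(3),c["R"][2].round(2)); return c["pixels"]
bot.goto(S.w(.0,-.03,.42),down(S.yaw)); print(bot.current_ee_pos()); a=snap("w1")
bot.goto((.45,.35,.33),down(np.radians(77.8))); b=snap("w2")
cv2.imwrite("pics/w12.png",cv2.resize(np.vstack([a,b]),None,fx=.78,fy=.78))
print(bot.current_clock())
E
```

```text
[ 0.47516112 -0.15281069  0.41927817]
w1 333.3886062592668 -0.0957631928408211 [ 0.507 -0.084  0.591] [-0.12 -0.24 -0.96]
w2 333.3886062592668 -0.0957631928408211 [0.466 0.424 0.502] [-0.06 -0.26 -0.96]
3.9833
```

View pics/w12.png

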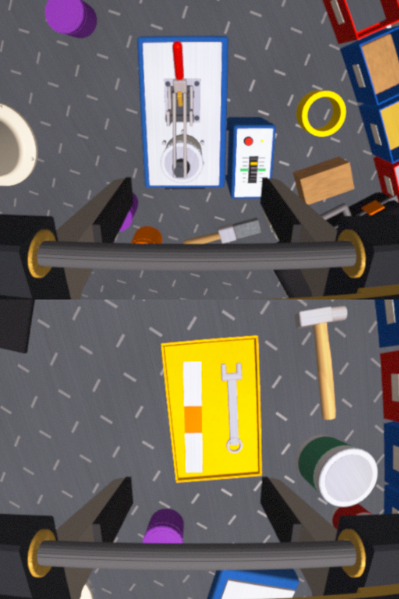

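The upper wrist view shows the whole shaker: handle nose at (178,45), tin at (182,158) and wheel at (253,170). The lower view shows the bar lying clear in the tray, x 184–202 and y 362–472, with its band at (193,418). I measure these now.

```bash
cat > m2.py <<'E'
from h import *
from scipy.optimize import least_squares
def cons(m): return sorted(cv2.findContours(m,cv2.RETR_EXTERNAL,cv2.CHAIN_APPROX_NONE)[0],key=cv2.contourArea)[::-1]
def rect(P): return [np.round(x,1) for x in cv2.minAreaRect((P[:,:2]*1000).astype(np.float32))]
a=load("pics/w1.npz");b=load("pics/w2.npz");t=load("pics/top0.npz")
roi=[int(x/.78) for x in (130,30,229,192)]
m=mask(a,(0,0,140),(179,60,255),roi); m=cv2.morphologyEx(m,cv2.MORPH_OPEN,np.ones((3,3),np.uint8))
c=cons(m)[0].reshape(-1,2); print("platform",rect(plane(a,c,.07)))
blue=mask(a,(100,120,50),(125,255,255),roi); c=cons(blue)[0].reshape(-1,2); print("blue@70",rect(plane(a,c,.07)))
roiT=[int(x/.78) for x in (229,115,280,200)]
c=cons(mask(a,(0,0,140),(179,60,255),roiT))[0].reshape(-1,2); print("tower panel",rect(plane(a,c,.12)))
g=mask(a,(45,80,60),(85,255,255),roiT)
for c in cons(g)[:3]:
    c=c.reshape(-1,2); print("green",len(c),plane(a,[c.mean(0)],.12).round(4))
for c in cons(mask(a,(18,120,100),(35,255,255),roiT))[:3]:
    c=c.reshape(-1,2); print("yellow",len(c),plane(a,[c.mean(0)],.128).round(4))
# handle: midline of red blob per row in w1
h=mask(a,(0,150,60),(8,255,255),[int(x/.78) for x in (160,35,195,110)])
ys,xs=np.nonzero(h); print("handle px",xs.min(),xs.max(),ys.min(),ys.max())
for y in (ys.min(),ys.min()+8,ys.min()+20,ys.max()-8): print(y,xs[ys==y].mean())
print("handle dir rays @z.17", plane(a,[[xs[ys==y].mean(),y] for y in (ys.min()+8,ys.max()-8)],.17).round(4))
# bar
roi=[int(x/.78) for x in (160,330,262,485)]; roi=[roi[0],roi[1]-384,roi[2],roi[3]-384]
print("tray",rect(plane(b,cons(mask(b,(20,100,80),(35,255,255),roi))[0].reshape(-1,2),.022)))
w=mask(b,(0,0,190),(179,50,255),[roi[0],roi[1],int(212/.78),roi[3]])|mask(b,(5,150,100),(17,255,255),roi)
w=cv2.morphologyEx(w,cv2.MORPH_CLOSE,np.ones((3,3),np.uint8)); print("bar",rect(plane(b,cons(w)[0].reshape(-1,2),.035)))
print("band",rect(plane(b,cons(mask(b,(5,150,100),(17,255,255),roi))[0].reshape(-1,2),.035)))
w=mask(b,(0,0,100),(179,60,235),[int(212/.78),roi[1],int(250/.78),roi[3]]); print("spanner",rect(plane(b,cons(w)[0].reshape(-1,2),.008)))
E
python3 m2.py
```

```text
platform [array([ 450.4, -137.9]), array([289.6, 150.1]), np.float64(64.4)]
blue@70 [array([ 456.1, -137.4]), array([306.5, 179.6]), np.float64(64.5)]
tower panel [array([ 537.6, -269.5]), array([136.3,  66.7]), np.float64(64.5)]
green 20 [[ 0.5173 -0.2722  0.12  ]]
green 19 [[ 0.5483 -0.2869  0.12  ]]
yellow 22 [[ 0.5379 -0.2652  0.128 ]]
yellow 4 [[ 0.5686 -0.2321  0.128 ]]
handle px 222 234 54 102
54 227.5
62 227.0
74 227.5
94 229.5
handle dir rays @z.17 [[ 0.5013 -0.0274  0.17  ]
 [ 0.4873 -0.0622  0.17  ]]
tray [array([485.9, 358.9]), array([261.3, 171. ]), np.float64(82.4)]
bar [array([456.6, 416. ]), array([80.5, 29.8]), np.float64(78.0)]
band [array([450.1, 380.4]), array([ 0. , 27.8]), np.float64(77.8)]
spanner [array([520.1, 356.9]), array([166.9,  36.1]), np.float64(80.1)]
```

```bash
cat > m3.py <<'E'
from m2 import *
s=load("pics/scene0.npz")
S=Sh((.4502,-.1384),np.radians(64.45))
w=mask(b,(0,0,150),(179,60,255),[roi[0],roi[1],int(212/.78),roi[3]])
P=np.vstack([c.reshape(-1,2) for c in cons(w)[:2]]); print("bar all",rect(plane(b,P,.035)), [cv2.contourArea(c) for c in cons(w)[:3]])
# handle silhouettes: centroid & extent of red in each view vs. capsule model for elevation e
ims=[("w1",a,h),("top",t,mask(t,(0,150,80),(8,255,255),[int(x*.64) for x in (390,265,440,310)])),("scene",s,mask(s,(0,150,80),(8,255,255),[int(x*.64) for x in (380,262,420,290)]))]
for n,c,m in ims:
    px=cons(m)[0].reshape(-1,2); u0=None
    for e in (.66,.70,.74,.78,.82):
        u=S.x*np.cos(e)+np.array([0,0,np.sin(e)]); H=S.w(.05,0,.13)
        A,B=proj(c,np.array([H+u*.035,H+u*.0975]))
        rad=np.linalg.norm(proj(c,H+u*.0975)-proj(c,H+u*.0975+S.y*.0075))
        d=(B-A)/np.linalg.norm(B-A); nn=np.array([-d[1],d[0]])
        tip=((px-B)@d).max()-rad-.0; lat=(px-B)@nn
        far=(px-B)@d>-6
        print(n,e,"tip excess px %.2f lat %.2f"%(tip,(lat[far].max()+lat[far].min())/2),"dirdev %.3f"%(np.polyfit((px-B)@d,lat,1)[0]))
x=proj(a,S.w(-.092,-.135,.129))
for v in (.35,.4,.45,.5,.55,.6): 
    print(v, (proj(a,S.w(-.092+.0325*np.sin(v),-.135,.097+.0325*np.cos(v)))).round(1))
Y=cons(mask(a,(18,120,100),(35,255,255),roiT))[0].reshape(-1,2); print("rib px",Y.min(0),Y.max(0),Y.mean(0))
E
python3 m3.py | sed -n '/bar all/,$p'
```

```text
bar all [array([445.1, 357.4]), array([200.1,  30.4]), np.float64(78.5)] [1179.0, 983.5, 6.5]
w1 0.66 tip excess px -5.05 lat -0.46 dirdev -0.013
w1 0.7 tip excess px -3.22 lat -0.26 dirdev -0.009
w1 0.74 tip excess px -1.24 lat -0.01 dirdev -0.005
w1 0.78 tip excess px 0.88 lat 0.30 dirdev -0.000
w1 0.82 tip excess px 3.14 lat 0.63 dirdev 0.005
top 0.66 tip excess px -2.71 lat 0.35 dirdev 0.020
top 0.7 tip excess px -2.06 lat 0.03 dirdev 0.011
top 0.74 tip excess px -1.38 lat -0.15 dirdev 0.001
top 0.78 tip excess px -0.67 lat -0.35 dirdev -0.010
top 0.82 tip excess px 0.08 lat -0.56 dirdev -0.021
scene 0.66 tip excess px -1.18 lat -2.11 dirdev -0.237
scene 0.7 tip excess px -0.72 lat -1.26 dirdev -0.146
scene 0.74 tip excess px -0.51 lat -0.46 dirdev -0.052
scene 0.78 tip excess px -0.57 lat 0.35 dirdev 0.041
scene 0.82 tip excess px -0.88 lat 1.19 dirdev 0.133
0.35 [[325.1 211.9]]
0.4 [[325.1 210.8]]
0.45 [[325.  209.7]]
0.5 [[325.  208.6]]
0.55 [[324.9 207.5]]
0.6 [[324.9 206.4]]
rib px [320 207] [329 211] [324.5        209.18181818]
```

```bash
cat >> h.py <<'E'
SH=Sh((.4502,-.1384),np.radians(64.45)); E0=.76
BAR=np.array([.4447,.3572]); BY=np.radians(78.3)
E
python3 - <<'E'
from workcell import bot
from h import *
R=down(BY)
bot.set_gripper(.42,60)
bot.goto((*BAR,.08),R)
bot.line_to((*BAR,.0065),max_speed=.08); print(bot.current_ee_pos(),bot.current_contact_force().round(1) if hasattr(bot.current_contact_force(),'round') else bot.current_contact_force())
bot.set_gripper(0,60); print("open",bot.current_opening()*92,bot.current_grip_force())
bot.line_to((*BAR,.2),max_speed=.2); print(bot.current_opening()*92,bot.current_contact_force())
e=E0
bot.goto(SH.tcp(e,.26,.006),SH.rot(e)); print(bot.current_ee_pos(),SH.tcp(e,.26,.006),bot.current_contact_force(),bot.current_clock())
c=bot.read_camera("scene");np.savez("pics/s3.npz",**c)
w=bot.read_camera("wrist")
cv2.imwrite("pics/s3.png",np.hstack([cv2.resize(c["pixels"][70:250,150:350],(400,360),interpolation=cv2.INTER_CUBIC),cv2.resize(w["pixels"],(400,360))]))
E
```

```text
[0.44524437 0.35749521 0.00710071] [ 0.5 -0.1 -0.6]
open 30.40121510278767 59.99882021918893
30.965381186570216 [-0.28620187 -0.58313256 -2.96164219]
[0.55641252 0.08568727 0.2989639 ] [0.55690902 0.08481861 0.29969671] [-0.04990607 -0.78671308 -3.76899772] 9.5417
```

View pics/s3.png

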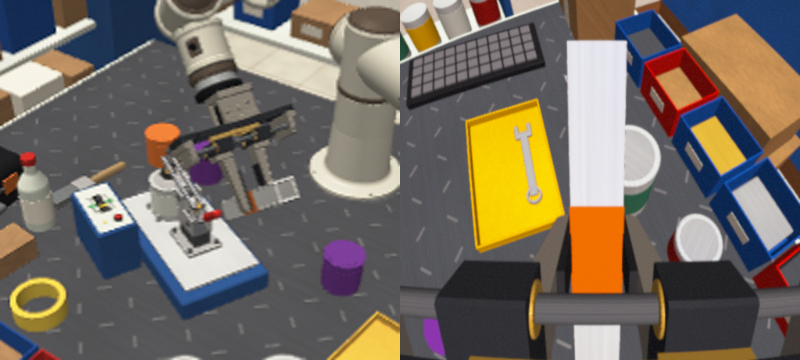

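The bar is held at its band, square in the fingers, in line with the handle nose at (213,214) in the left half. The tray now holds only the spanner. I insert it in guarded steps.

```bash
python3 - <<'E'
from workcell import bot
from h import *
e=E0; f0=np.array(bot.current_contact_force()); ok=True
for r in np.r_[.235,.215,.205,.198,.190,.180,.170,.160,.150,.142]:
    bot.line_to(SH.tcp(e,r,.006),max_speed=.05)
    f=np.array(bot.current_contact_force())-f0
    u=SH.x*np.cos(e)+np.array([0,0,np.sin(e)]); n=np.cross(u,SH.y)
    print(round(r,3),"along %.1f lat %.1f norm %.1f"%(f@u,f@SH.y,f@n), "tau",np.round(bot.current_ft_torque(),2))
    if abs(f@u)>12 or np.linalg.norm(f)>20: print("stop"); break
print(bot.current_clock(),bot.current_ee_pos()-SH.tcp(e,r,.006))
c=bot.read_camera("scene");np.savez("pics/s4.npz",**c)
E
```

```text
0.235 along 1.9 lat -0.9 norm 0.7 tau [-0.67  0.25 -0.02]
0.215 along 1.6 lat -0.7 norm 0.8 tau [-0.65  0.3  -0.03]
0.205 along 1.8 lat -1.0 norm 0.5 tau [-0.7   0.33 -0.01]
0.198 along 2.7 lat -0.4 norm 1.5 tau [-0.66  0.27 -0.05]
0.19 along 2.5 lat -0.2 norm 1.8 tau [-0.71  0.23 -0.01]
0.18 along 2.4 lat -0.4 norm 0.7 tau [-0.66  0.25 -0.01]
0.17 along 2.2 lat -0.4 norm 1.5 tau [-0.69  0.21  0.01]
0.16 along 2.3 lat -0.5 norm 1.3 tau [-0.68  0.26 -0.04]
0.15 along 2.2 lat 0.1 norm 0.5 tau [-0.63  0.33 -0.02]
0.142 along 2.4 lat -0.8 norm 0.3 tau [-0.73  0.25 -0.  ]
13.5 [-1.51918920e-04 -9.31604751e-05 -2.90940030e-04]
```

```bash
python3 - <<'E'
from workcell import bot
from h import *
roi=[int(x*.64) for x in (370,250,440,300)]
for n in ("scene0","s3","s4"): print(n,"red px",(mask(load(f"pics/{n}.npz"),(0,150,80),(4,255,255),roi)>0).sum())
f0=np.array([-.05,-.79,-3.77])
e=E0
while e>-.045:
    e=max(e-.06,-.045)
    bot.line_to(SH.tcp(e,.142,.006),SH.rot(e),max_speed=.05)
    f=np.array(bot.current_contact_force())-f0
    u=SH.x*np.cos(e)+np.array([0,0,np.sin(e)]); n=np.cross(u,SH.y)
    if n[2]<0:n=-n
    print("%.2f along %.1f lat %.1f norm %.1f"%(e,f@u,f@SH.y,f@n),"dev mm",np.round((bot.current_ee_pos()-SH.tcp(e,.142,.006))*1000,1))
    if np.linalg.norm(f)>60: print("stop");break
print(bot.current_clock(),bot.current_opening()*92)
c=bot.read_camera("scene");np.savez("pics/s5.npz",**c)
cv2.imwrite("pics/s5.png",cv2.resize(c["pixels"][100:250,150:350],(800,600),interpolation=cv2.INTER_CUBIC))
E
```

```text
scene0 red px 29
s3 red px 29
s4 red px 0
0.70 along 1.1 lat 0.5 norm -0.9 dev mm [0.  0.6 0.3]
0.64 along 1.8 lat 0.7 norm -0.9 dev mm [-0.1  0.3  0.1]
0.58 along 0.9 lat 0.1 norm 1.1 dev mm [0.  0.1 0.2]
0.52 along 0.1 lat -0.7 norm 5.2 dev mm [ 0.2 -0.5  0.4]
0.46 along -2.6 lat 1.0 norm 7.6 dev mm [ 0.2 -0.7  0.5]
0.40 along -1.7 lat 1.9 norm 9.9 dev mm [ 0.1 -0.9  0.7]
0.34 along -2.8 lat 2.2 norm 12.1 dev mm [ 0.1 -0.9  0.9]
0.28 along -3.9 lat 1.7 norm 11.6 dev mm [ 0.1 -0.9  0.9]
0.22 along -2.4 lat 1.3 norm 9.5 dev mm [ 0.2 -0.8  0.8]
0.16 along -1.5 lat 0.2 norm 8.7 dev mm [ 0.2 -0.2  0.5]
0.10 along 1.7 lat -0.0 norm 2.0 dev mm [-0.2  0.7 -0.4]
0.04 along 0.7 lat 0.8 norm 0.6 dev mm [-1.   0.7 -1. ]
-0.02 along 0.3 lat 0.3 norm -0.3 dev mm [-0.3  0.3 -0.2]
-0.04 along -2.7 lat 2.4 norm 7.3 dev mm [ 0.5 -0.6  1.3]
18.025 30.416233084777488
```

View pics/s5.png

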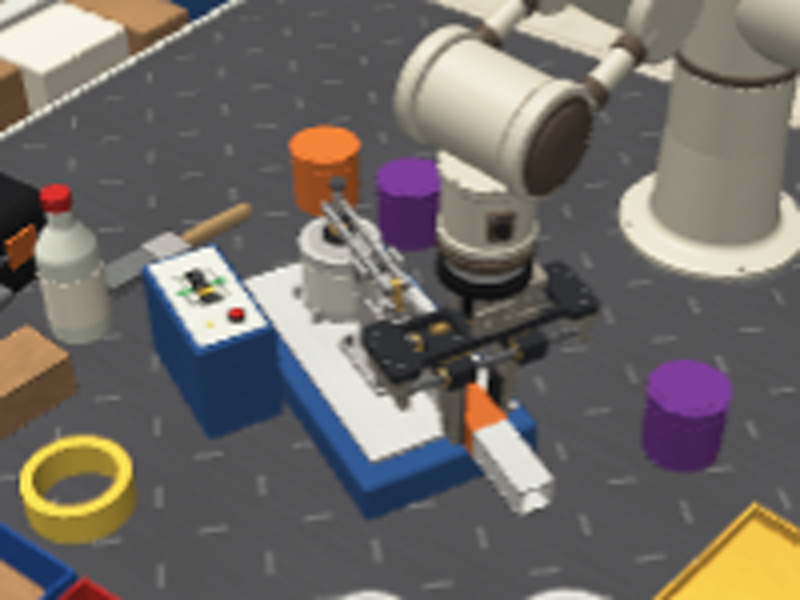

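The bar is level over the handle. The resistance peaked, vanished past the dead point, and the stop now pushes back, so the clamp is locked. I centre the bar, draw it off and put it back.

```bash
python3 - <<'E'
from workcell import bot
from h import *
f0=np.array([-.05,-.79,-3.77]); e=.02
F=lambda:np.round(np.array(bot.current_contact_force())-f0,1)
bot.line_to(SH.tcp(e,.142,.006),SH.rot(e),max_speed=.05); print(F())
for r in (.16,.18,.205,.27):
    bot.line_to(SH.tcp(e,r,.006),max_speed=.08); print(r,F())
p=SH.tcp(e,.27,.006); p[2]=.3; bot.line_to(p,max_speed=.2)
c=bot.read_camera("wrist");np.savez("pics/w6.npz",**c)
bot.goto((*BAR,.09),down(BY)); f1=F()
bot.line_to((*BAR,.012),max_speed=.08)
for z in (.010,.0085,.007,.006):
    bot.line_to((*BAR,z),max_speed=.04); f=F(); print(z,f,f1)
    if f[2]-f1[2]>4: break
bot.set_gripper(.42); print(bot.current_opening()*92,F(),bot.current_ee_pos())
bot.line_to((*BAR,.12),max_speed=.15); bot.goto((.45,.35,.33),down(np.radians(77.8)))
c2=bot.read_camera("wrist");np.savez("pics/w7.npz",**c2); s=bot.read_camera("scene");np.savez("pics/s7.npz",**s)
print(bot.current_clock())
cv2.imwrite("pics/c7.png",np.hstack([cv2.resize(s["pixels"][120:250,170:350],(415,300),interpolation=cv2.INTER_CUBIC),cv2.resize(c2["pixels"],(384,300))]))
E
```

```text
[0.  1.7 1. ]
0.16 [-0.1  0.5  0.5]
0.18 [-0.3  1.3 -0.7]
0.205 [0.2 0.5 0.7]
0.27 [-0.   1.8 -0.3]
0.01 [0.5 0.9 0.9] [-0.3  0.4  0.5]
0.0085 [-0.1  0.4  0.8] [-0.3  0.4  0.5]
0.007 [1.  1.6 1.8] [-0.3  0.4  0.5]
0.006 [-2.9 -1.1  9.2] [-0.3  0.4  0.5]
38.59784934972242 [0.  1.3 4.5] [0.44479646 0.35720627 0.00599332]
27.2667
```

View pics/c7.png

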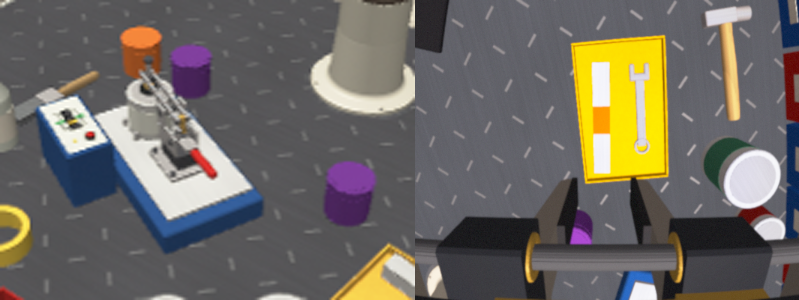

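The bar lies flat in its old place beside the spanner, and the red handle is down level at (205,163) in the left half. Next is the wheel: look closely, press, roll.

```bash
cat > wheel.py <<'E'
from workcell import bot
from h import *
C=lambda d,z: SH.w(-.092+d,-.135,z)
RW=down(SH.yaw+np.pi/2)
def F(n=8):
    a=[]
    for _ in range(n): a.append(bot.current_contact_force()); bot.hold(.02)
    return np.mean(a,0)
def look(name):
    bot.goto(C(-.1,.30),down(SH.yaw)); bot.hold(.2)
    c=bot.read_camera("wrist"); np.savez(f"pics/{name}.npz",**c)
    P=proj(c,[C(-.035,.12),C(.035,.12),C(0,.12)]); ctr=P[2]
    roi=[int(ctr[0]-45),int(ctr[1]-45),int(ctr[0]+45),int(ctr[1]+45)]
    m=mask(c,(20,120,90),(35,255,255),roi); k=cv2.findContours(m,cv2.RETR_EXTERNAL,cv2.CHAIN_APPROX_NONE)[0]
    for q in sorted(k,key=cv2.contourArea)[::-1][:2]:
        M=cv2.moments(q); uv=(M["m10"]/max(M["m00"],1e-9),M["m01"]/max(M["m00"],1e-9))
        # angle: nearest modelled rib direction
        vs=np.linspace(-.75,.75,301); X=np.array([C(.0325*np.sin(v),.097+.0325*np.cos(v)) for v in vs])
        dd=np.linalg.norm(proj(c,X)-uv,axis=1); print(name,"yellow",cv2.contourArea(q),np.round(uv,1),"v=%.3f"%vs[dd.argmin()],"miss px %.1f"%dd.min())
    g=mask(c,(45,80,60),(85,255,255),roi)
    G=[plane(c,[q.reshape(-1,2).mean(0)],.12)[0] for q in sorted(cv2.findContours(g,cv2.RETR_EXTERNAL,cv2.CHAIN_APPROX_NONE)[0],key=cv2.contourArea)[::-1][:2]]
    print("green mid minus crown (shaker x,y mm)",[(round(float((np.mean(G,0)-C(0,.12))@a)*1000,1)) for a in (SH.x,SH.y)])
    x0,y0,x1,y1=roi; return c["pixels"][y0-15:y1+15,x0-15:x1+15]
def roll(d0,d1,target=4.5):
    bot.goto(C(d0,.16),RW); bot.hold(.3); f0=F()
    z=.134; bot.line_to(C(d0,z),max_speed=.05)
    while z>.1235:
        f=F()[2]-f0[2]
        if f>target-.6: break
        z-=.0007 if f<1 else .0003
        bot.line_to(C(d0,z),max_speed=.02)
    print("press z",round(z,4),"F",round(f,1))
    n=max(2,int(abs(d1-d0)/.004))
    for d in np.linspace(d0,d1,n+1)[1:]:
        bot.line_to(C(d,z),max_speed=.03); f=F(4)-f0; print(round(d*1000,1),"Fz %.1f Fx %.1f"%(f[2],f@SH.x))
        if f[2]<3.3: z-=.0003
        if f[2]>5.6: z+=.0003
    bot.line_to(C(d1,z+.03),max_speed=.1)
E
python3 - <<'E'
from wheel import *
p=SH.w(0,.0,0)
bot.set_gripper(0,10)
im=look("w8"); cv2.imwrite("pics/w8.png",cv2.resize(im,(480,480),interpolation=cv2.INTER_CUBIC)); print(bot.current_clock())
E
```

```text
w8 yellow 79.0 [252.7  63. ] v=0.490 miss px 0.1
green mid minus crown (shaker x,y mm) [0.4, -0.1]
30.75
```

View pics/w8.png

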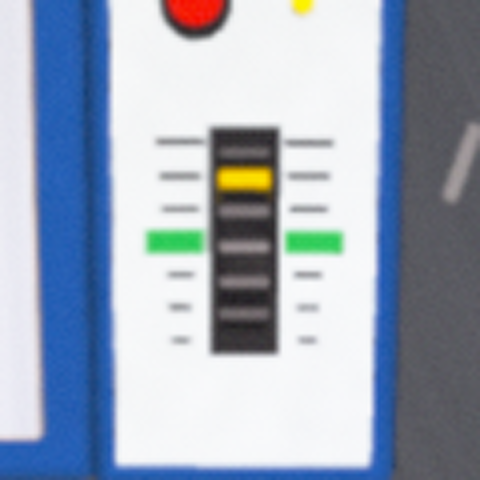

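The close crop shows the rib at (245,180), above the green marks at y 242; that is 0.49 rad, so a 15.7 mm roll toward shaker -x. The panel is clear around it, with the red button about 50 mm away.

```bash
python3 - <<'E'
from wheel import *
roll(.008,.008-.49*.032)
print(bot.current_clock())
im=look("w9"); cv2.imwrite("pics/w9.png",cv2.resize(im,(480,480),interpolation=cv2.INTER_CUBIC)); print(bot.current_clock())
E
```

```text
press z 0.1288 F 4.4
2.8 Fz 5.3 Fx -0.3
-2.5 Fz 5.4 Fx -1.0
-7.7 Fz 5.1 Fx -0.6
37.9333
w9 yellow 82.0 [253.  79.] v=-0.015 miss px 0.3
green mid minus crown (shaker x,y mm) [0.4, 0.3]
39.4667
```

```bash
python3 - <<'E'
from wheel import *
bot.goto(SH.w(.0,-.03,.42),down(SH.yaw)); c=bot.read_camera("wrist"); np.savez("pics/w10.npz",**c)
t=bot.read_camera("top"); print(bot.current_clock())
a=cv2.imread("pics/w9.png"); b=c["pixels"][40:250,160:370]
cv2.imwrite("pics/fin.png",np.hstack([cv2.resize(a,(400,400)),cv2.resize(b,(400,400),interpolation=cv2.INTER_CUBIC)]))
h=mask(c,(0,150,60),(8,255,255),[200,30,250,140]); ys,xs=np.nonzero(h); print("nose row",ys.min())
for e in (-.02,.02,.06,.1):
    print(e,proj(c,SH.w(.05+.105*np.cos(e),0,.13+.105*np.sin(e))).round(1))
# tin circle: tin top centre expected
print("tin top px expected",proj(c,SH.w(-.07,0,.145)).round(1)+[-160,-40])
E
```

```text
40.55
nose row 40
-0.02 [[229.7  40.8]]
0.02 [[229.5  40.2]]
0.06 [[229.2  39.8]]
0.1 [[229.   39.4]]
tin top px expected [[ 71.2 169.8]]
```

View pics/fin.png

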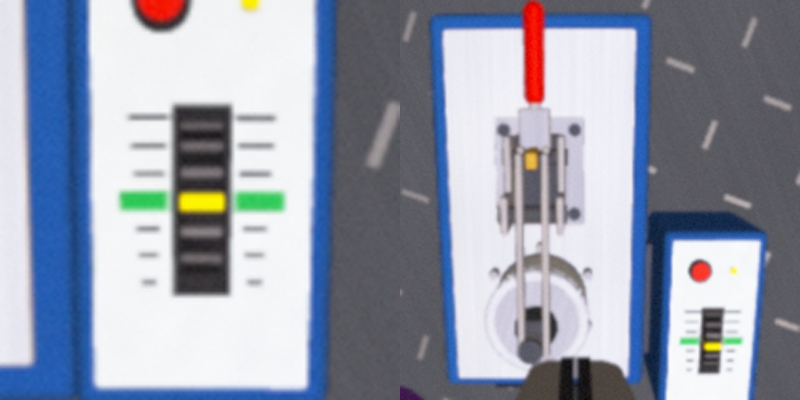

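The yellow rib stands at (202,202), between the green marks at y 201. The handle is down level, with its nose at the predicted locked row, and the tin is inside its pins. The robot is touching nothing, so I hand in.

```bash
python3 -c "
from workcell import bot
print(bot.job_done(),bot.current_clock())"
```

```text
the job is handed in; nothing more can be done
the job is handed in; nothing more can be done
```

The job is handed in, done in the order asked: the clamp is locked through the bar, the bar lies back flat beside the spanner, and the yellow rib stands between the green marks. My last clock reading, just before handing in, was about 41 s of the 67 s allowed; I have not seen the verdict.

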